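Set the gauge range and hold a block home in the gauging jig

TASK

Turn the range dial of the gauge readout so that its white pointer stands at the red mark of the scale, and let go of it. Then bring the aluminium block on the bed of the gauging jig home into the corner, square against the steel fence (pushing in its spring probe) and up to the blue stop, and press it diagonally, with about 10 N each way, against the fence and down on the bed at once. Finish while still holding it pressed there for the reading; do not let go, and leave the bottle, lens mount and optics box alone.

Things in the scene. Friction and masses are not known exactly. Their poses are not given: they have to be found in the camera images.
- dial (a joint): Angle of the black range dial on top of the grey gauge readout (box 145 x 120 x 45 mm, fixed to the bench). 0 to 4.5 rad, growing clockwise seen from above. At 0 the white pointer points along the readout's own -x; at the red mark the value is 2.4. It stays where it is left (friction about 0.03 N m). The start lies between 1.0 and 1.9.
- dial_grip (a point): On the dial's axis, half-way up its bar grip, 61.5 mm above the bench. The bar is 40 mm long, 13 mm wide and 18 mm high (its top 71 mm above the bench) on a round skirt 45 mm across and 8 mm high. The orientation is that of the readout (does not turn with the dial): z up; at dial value a the bar lies along the readout's -x turned by a clockwise from above. Readout's front is its -x side.
- dial_mark (a point): Centre of the red mark on the scale, on the readout's top, 32.5 mm from the dial's axis.
- readout: The grey readout; origin at the centre of its underside, on the bench; its dial is 25 mm to its -x, a dark display on its +x half.
- block_centre (a point): Centre of the loose aluminium block, 60 mm long (x), 44 mm wide (y), 30 mm high (z), about 0.15 to 0.3 kg, with a 10 mm 45-degree chamfer along its upper -x edge. Orientation: the block's. Its +x end face goes against the fence, its +y side to the stop. It starts flat on the bed, up to 0.2 rad askew, 20 to 42 mm short of the fence and of the stop. There is bare bed on its two y sides and behind it, so it can be pushed or gripped across its 44 mm.
- block: The same block; origin at the centre of its underside.
- seat (a point): Where block_centre is when the block is home in the corner, flat on the bed (31 mm above the bench); orientation of the jig: x points square into the fence, y points to the stop, z up.
- jig: Gauging jig, fixed to the bench: grey base plate 185 x 170 x 10 mm; origin at the centre of its underside.
- bed: Bed of the jig, faced with slick black polymer (friction coefficient about 0.12, like the polished fence and stop), its top 16 mm above the bench, 125 mm (jig x) by 135 mm (jig y); ends at the fence.
- fence: Steel fence along jig y, 135 mm long, its face 30 mm in jig +x from the seat; its top stands 24 mm above the bed (the block stands 6 mm higher).
- stop: Blue stop block beside the fence, 22 mm high above the bed; its face is 22 mm in jig +y from the seat. It reaches only 14 mm out from the fence and is 16 mm thick, so that farther out the block's side stays free.
- probe (a joint): Spring probe in the fence, 14 mm above the bed, in line with the seat in jig y. 0 m when free: its tip then stands 5 mm out of the fence; about 0.005 when the block is against the fence. Spring 300 N/m (about 1.5 N).
- dropper_bottle: White dropper bottle with a red cap, 32 x 95 mm, standing loose behind the work; bystander. Origin at its underside.
- lens_mount: Lens in a black ring on a post, 26 x 40 x 79 mm, standing loose behind the work; bystander. Origin at its underside.
- optic_box: Flat clear optics box 63 x 64 x 18 mm, loose at the left; bystander. Origin at its underside.
Mind the look-alikes: they are no part of the job. What is shaped like the readout but turquoise is not meant.

How it is judged:
By the outcome, as a careful person would: the job done as asked, in the order asked, and still so for the second after the job is handed in, while the arm keeps its last pose, push and grip.
It also fails if it takes over 48 s, if anything falls off the work surface, if the arm or the gripper's body presses on something with over 40 N, if the wrist force passes 120 N, or if a joint passes its speed limit or range.

ROBOT

A 7-joint arm with a two-finger parallel gripper is mounted at the origin on a cart in front of the work surface, level with it; the furniture and walls round the work are solid. World frame = base frame: x ahead of the robot, y to its left, z up, the work surface at z = 0. Lengths are in m, angles in rad, forces in N, time in s.
With the tool pointing down it reaches from about 0.425 to 0.925 m from the base axis. Payload 6.8 kg.
Tool frame: the origin (TCP) lies midway between the tips of the shut fingers; the grasp point (between the pads) lies robot.tcp_to_grasp behind it (robot.tcp_to_grasp is the distance from the TCP to the grasp point, in m); z points along the fingers, y is the line along which they close (so a half turn about z gives the same grasp; the last joint's range is limited). The gripper opens to 85 mm and grips with 20 to 120 N. Pads are 22 mm wide; open, the fingers measure 114 mm over their backs; the gripper's body (76 mm by 85 mm) begins 54 mm behind the grasp point. The pads swing forward as they close: fully open they stand 13 mm farther back than shut.
Start: joints at [-0.108, 0.477, 0.022, 1.555, -0.011, 1.109, -0.083], TCP at [0.675, 0, 0.231] pointing down, gripper open.
Joint ranges: [-2.96, 2.96], [-0.34, 2.1], [-1.41, 1.46], [0.24, 2.44], [-1.37, 4.51], [0.17, 1.92], [-2.96, 2.96]. Speed limits (rad/s): [2.39, 2.39, 3.14, 3.14, 3.14, 3.14, 3.14].

INTERFACE

Orientations are given as a 3x3 rotation matrix whose columns are the frame's x, y, z axes.
In Python, from workcell import robot, vision gives the robot as it stands.
- The arm moves only by the tool carry_out, never from a script. Its argument "targets" is a list of rows, each a list of 7 numbers: the shift along the tool's x, y, z in cm, then the turn, a rotation vector about the tool's x, y, z in rad, then the opening, from 0 (shut) to 1 (fully open). A call has exactly 10 rows; each row shifts and turns the commanded pose from where the row before left it, along the tool's axes as they then stand; what a row does not reach is not made up. A row lasts 1/10 s, in which the tool goes at most 50 mm and 8.59 degrees, less where a joint would pass 70% of its speed; a pose out of reach is approached as far as the arm can. A call with a gripper value outside its range is refused whole. The fingers move at their own pace and stop on an object; the grip force is fixed at half the most. Time passes only in rows, so rows that do not move let the fingers close, or fill a call up. It gives the time, the measured TCP pose, the force, the opening and the grip force at its end, in the units of the state.
- robot.state(): the state, without advancing time (a new reading comes with each control period).
- vision.get_image(name): name is "scene" or "side" or "wrist"; returns the picture (420x560x3 uint8, red, green, blue); there is no depth.
- vision.camera_params(name): a dict with "fx", "fy", "cx", "cy" (pixels), "origin" and "orientation" of the camera in the world. Camera axes: x right, y down, z forward; pixel columns grow to the right and rows downward; lengths in m; the calibration is good to about 2 mm. A picture is of the moment at which its call begins: read the wrist's pose just before it. camera_params takes no time and is no camera call; for the wrist camera it gives the pose at the moment of the call.
- robot.job_done(): hands the job in; it is judged then, once.
The state is a dict: "time": time; "joint_positions": joint angles; "qvel": joint speeds; "joint_torque": joint torques, N m; "ee_pos": TCP position; "eef_rot": TCP orientation; "wrist_force": force on the tool from outside, world axes, zero at the start; "wrist_torque": the same for the moment, N m; "grip_width": finger opening in m; "grasp_force": force on a finger pad.
Only numpy, scipy, OpenCV 4.12 (cv2) and the standard library are available. Lean on these libraries where they do the work, as an engineer would, in place of code of your own. Each camera call takes 0.05 s, during which the arm holds its last target. There are 200 camera calls.

## Working session

There is one attempt and no reset: what is moved stays moved. The work goes in short steps, Python scripts to look and compute and a tool call to move; the robot and the scene stay as the last step left them, time stands still between calls to the robot, and variables do not carry over. Pictures are saved under pics/ and viewed, at most 10 in all, crops included, and the job is handed in when it is done.

Besides the shell and the picture viewer there is one more tool, called after "Emit:" as name(argument=value, ...) on one line, values as JSON. carry_out: Moves the arm, as the interface text tells. Its arguments: {"type":"object","properties":{"targets":{"type":"array"}},"required":["targets"]}

```bash
mkdir -p pics; ls; python3 - <<'E'
from workcell import robot, vision
import cv2,numpy as np
for n in("scene","side"):
    im=vision.get_image(n); cv2.imwrite(f"pics/{n}0.png",cv2.resize(im[:,:,::-1],(800,600),interpolation=cv2.INTER_CUBIC)); cv2.imwrite(f"{n}_raw.png",im[:,:,::-1])
    print(n,vision.camera_params(n))
s=robot.state();print(s,robot.tcp_to_grasp)
E
```

```text
pics
scene {'fx': 429.9874926670797, 'fy': 429.9874926670797, 'cx': 283.4460615396087, 'cy': 214.93320800479427, 'origin': array([-0.1348677 ,  0.51542108,  0.91225197]), 'orientation': array([[-0.55242764, -0.58033622,  0.59835907],
       [-0.83351986,  0.39170766, -0.3896277 ],
       [-0.00826676, -0.71398528, -0.7001119 ]])}
side {'fx': 380.64464717334437, 'fy': 380.64464717334437, 'cx': 280.7888840444471, 'cy': 212.35848967674852, 'origin': array([ 0.11914924, -0.74526508,  0.54519546]), 'orientation': array([[ 0.86817819, -0.21753523,  0.44603257],
       [-0.4960194 , -0.40794278,  0.76651643],
       [ 0.01521144, -0.88671366, -0.46206872]])}
{'time': 0.1, 'joint_positions': array([-0.10808246,  0.47774889,  0.022336  ,  1.55633562, -0.01148733,
        1.10927728, -0.08309731]), 'qvel': array([-0.00047552, -0.00178398,  0.00154439, -0.00264355,  0.00106841,
        0.00050264,  0.00151016]), 'joint_torque': array([ 5.69385389e-03, -5.97765398e+01,  1.61440808e+00, -2.81952703e+01,
        1.29656185e-02,  5.02699884e-03, -1.13572563e-05]), 'ee_pos': array([ 6.74479595e-01, -2.12913873e-05,  2.30408871e-01]), 'eef_rot': array([[-1.70252549e-05,  9.99998662e-01, -1.63595621e-03],
       [ 9.99999992e-01,  1.68155166e-05, -1.28218990e-04],
       [-1.28191309e-04, -1.63595838e-03, -9.99998654e-01]]), 'wrist_force': array([-0.3903406 , -0.51288479,  0.08025718]), 'wrist_torque': array([ 0.00397061,  0.0409441 , -0.00924245]), 'grasp_force': 0.0, 'grip_width': 0.08555153412007277} 0.0187
```

View pics/scene0.png

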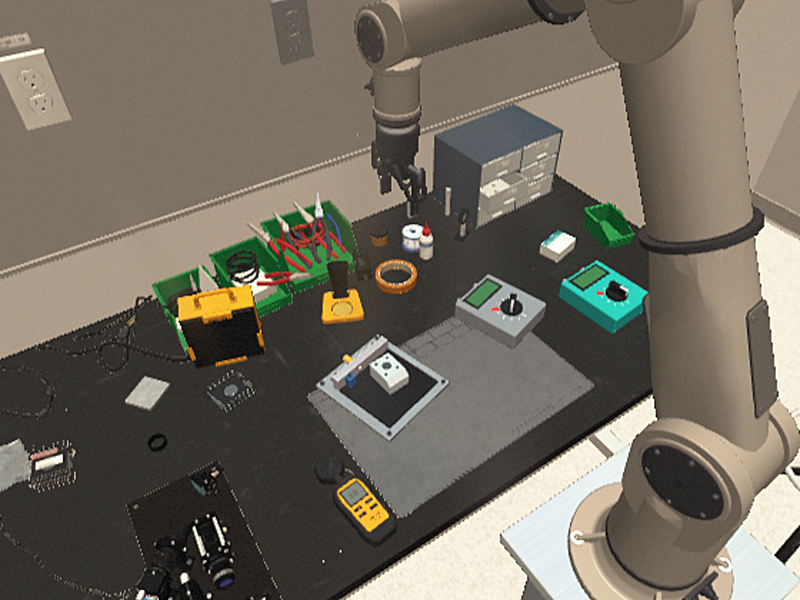

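View pics/side0.png

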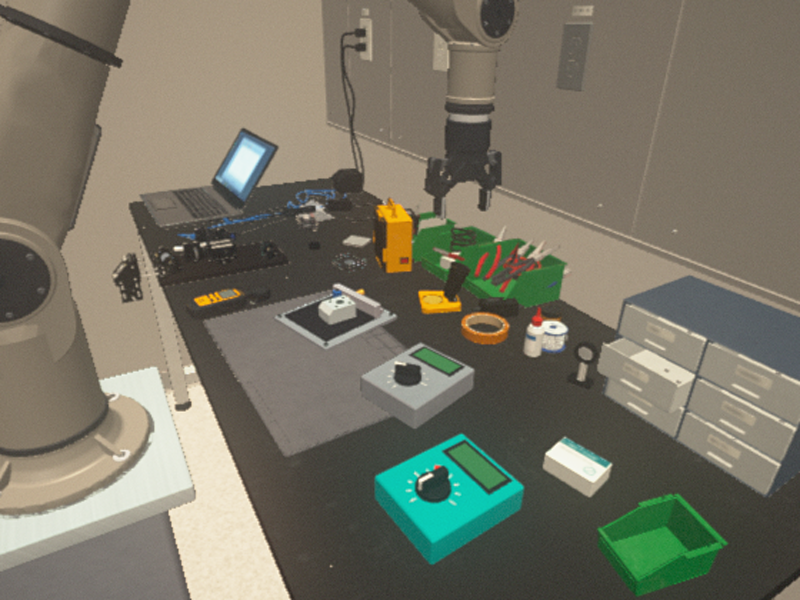

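The grey readout (scene 800px: dial ~(514,303)) is the one meant. The turquoise box at (605,293) is the look-alike. The jig is at ~(383,385) with the white block at (390,370), fence behind it and the blue stop at (350,380). The side view agrees: readout dial (408,373), block (338,308).

```bash
cat > h.py <<'E'
from workcell import robot, vision
import cv2,numpy as np
np.set_printoptions(precision=4,suppress=True)
def ray(P,u,v,z):
    d=P['orientation']@np.array([(u-P['cx'])/P['fx'],(v-P['cy'])/P['fy'],1]); o=P['origin']
    return o+d*(z-o[2])/d[2]
def proj(P,X):
    c=P['orientation'].T@(np.asarray(X)-P['origin']); return np.array([P['fx']*c[0]/c[2]+P['cx'],P['fy']*c[1]/c[2]+P['cy']])
E
python3 - <<'E'
from h import *
S=vision.camera_params("scene");D=vision.camera_params("side")
for n,P,u,v,z in[("dial",S,514,300,.07),("dial",D,408,371,.07),("block",S,390,364,.046),("block",D,338,303,.046),("c1",S,318,384,.01),("c2",S,390,437,.01),("c3",S,447,378,.01),("c4",S,378,337,.01),
 ("r1",S,457,308,.045),("r2",S,517,340,.045),("r3",S,545,310,.045),("r4",S,487,276,.045)]:
    print(n,ray(P,u*.7,v*.7,z))
P=vision.camera_params("wrist");print(P)
im=vision.get_image("wrist");cv2.imwrite("pics/w0.png",im[:,:,::-1])
E
```

```text
dial [ 0.4809 -0.1431  0.07  ]
dial [ 0.4762 -0.156   0.07  ]
block [0.496  0.1388 0.046 ]
block [0.4914 0.1431 0.046 ]
c1 [0.5562 0.2607 0.01  ]
c2 [0.3836 0.2116 0.01  ]
c3 [0.4337 0.0529 0.01  ]
c4 [0.5951 0.1052 0.01  ]
r1 [ 0.5455 -0.0525  0.045 ]
r2 [ 0.4118 -0.0949  0.045 ]
r3 [ 0.4425 -0.1949  0.045 ]
r4 [ 0.5873 -0.1636  0.045 ]
{'fx': 368.01882189902403, 'fy': 368.01882189902403, 'cx': 276.0608326016324, 'cy': 211.50712197204666, 'origin': array([0.6757, 0.0711, 0.3728]), 'orientation': array([[ 1.    ,  0.0002, -0.0021],
       [-0.0004, -0.9596, -0.2815],
       [-0.002 ,  0.2815, -0.9596]])}
```

View pics/w0.png

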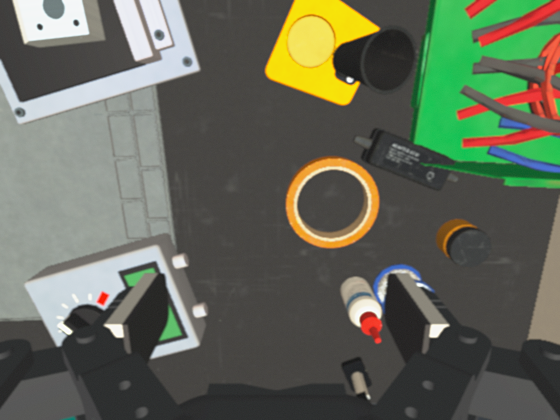

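Emit:
carry_out(targets=[[-1.6, -2.2, 0.3, 0, 0, 0, 1], [-1.6, -2.2, 0.3, 0, 0, 0, 1], [-1.6, -2.2, 0.3, 0, 0, 0, 1], [-1.6, -2.2, 0.3, 0, 0, 0, 1], [-1.6, -2.2, 0.3, 0, 0, 0, 1], [-1.6, -2.2, 0.3, 0, 0, 0, 1], [-1.6, -2.2, 0.3, 0, 0, 0, 1], [-1.6, -2.2, 0.3, 0, 0, 0, 1], [-1.6, -2.2, 0.3, 0, 0, 0, 1], [0, 0, 0, 0, 0, 0, 1]])

```text
time: 1.15
ee_pos: [0.4734, -0.1466, 0.2036]
eef_rot: [[0.005, 1.0, -0.003], [1.0, -0.005, -0.001], [-0.001, -0.003, -1.0]]
wrist_force: [-0.1, -0.9, -0.2]
grip_width: 0.0852
grasp_force: 0.0
```

```bash
python3 - <<'E'
from h import *
s=robot.state();print(s['ee_pos'],s['eef_rot'],s['joint_positions'])
P=vision.camera_params("wrist");print(P)
im=vision.get_image("wrist");cv2.imwrite("pics/w1.png",im[:,:,::-1])
E
```

```text
[ 0.4734 -0.1466  0.2036] [[ 0.0047  1.     -0.003 ]
 [ 1.     -0.0047 -0.0006]
 [-0.0006 -0.003  -1.    ]] [ 0.1142  0.2145  0.0683  2.0076 -0.0168  0.9229  0.1864]
{'fx': 368.01882189902403, 'fy': 368.01882189902403, 'cx': 276.0608326016324, 'cy': 211.50712197204666, 'origin': array([ 0.4752, -0.0755,  0.346 ]), 'orientation': array([[ 1.    , -0.004 , -0.0047],
       [-0.0052, -0.9594, -0.2819],
       [-0.0034,  0.282 , -0.9594]])}
```

View pics/w1.png

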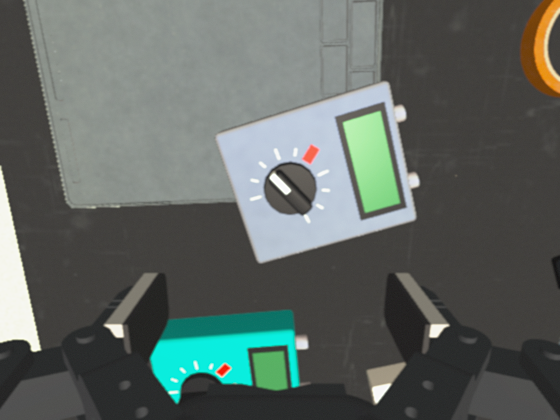

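The grey readout is clear: dial at (290,188), pointer white up-left at (278,182), red mark (312,154), and top corners (217,133), (388,82), (416,219), (260,262). The turquoise one at (200,380) is the look-alike. I'll confirm in an enlarged crop and measure.

```bash
python3 - <<'E'
from h import *
im=cv2.imread("pics/w1.png")
cv2.imwrite("pics/c1.png",cv2.resize(im[130:240,225:365],None,fx=5,fy=5,interpolation=cv2.INTER_CUBIC))
P=vision.camera_params("wrist")
c=[ray(P,u,v,.045) for u,v in((217,133),(388,82),(416,219),(260,262))]
for a in c:print(a)
for a,b in((0,1),(3,2),(0,3),(1,2)): d=c[b]-c[a];print(np.linalg.norm(d),np.degrees(np.arctan2(d[1],d[0])))
print("ctr",np.mean(c,0)); 
for n,u,v,z in(("dialskirt",290,188,.053),("mark",312,154,.045)):print(n,ray(P,u,v,z))
E
```

```text
[ 0.4289 -0.0966  0.045 ]
[ 0.563  -0.0584  0.045 ]
[ 0.5962 -0.1696  0.045 ]
[ 0.4617 -0.2093  0.045 ]
0.13951524977750643 15.912824774612963
0.14026757107970858 16.443873747316363
0.11732182892062919 -73.76827207738803
0.11602839085715409 -73.3961746357522
ctr [ 0.5124 -0.1335  0.045 ]
dialskirt [ 0.4875 -0.1402  0.053 ]
mark [ 0.5056 -0.1137  0.045 ]
```

View pics/c1.png

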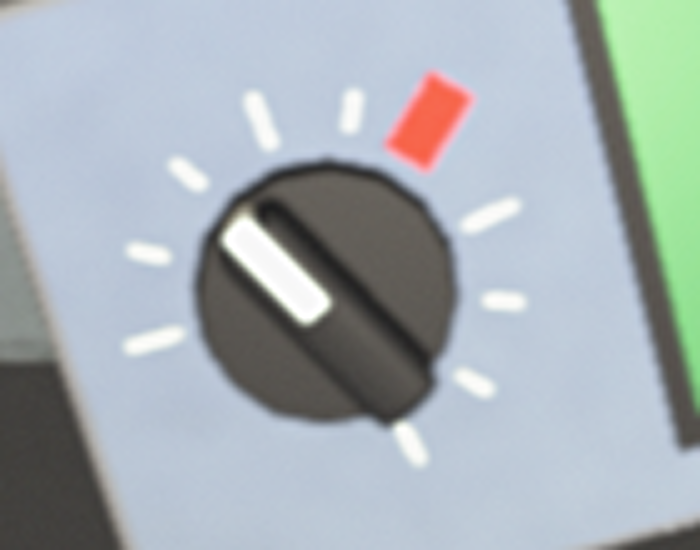

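```bash
python3 - <<'E'
from h import *
P=vision.camera_params("wrist")
f=lambda x,y,z:ray(P,225+x/5-.4,130+y/5-.4,z)[:2]
a=f(317,313,.071);b=f(236,223,.071);m=f(410,400,.071)
for p,q in((a,b),(m,b)): d=q-p;print(np.degrees(np.arctan2(d[1],d[0])),np.linalg.norm(d))
print((m+b)/2, f(327,291,.053), f(430,122,.045))
E
```

```text
131.3566072004342 0.018693781665103673
133.8865321365754 0.038826765355235195
[ 0.4865 -0.1394] [ 0.4875 -0.1401] [ 0.5044 -0.1137]
```

Dial axis is (0.488,-0.140), bar direction about 132° and readout yaw 16°, so the dial reads about 1.12. The mark lies at 58.6°, a clockwise turn of about 1.28 rad.

Emit:
carry_out(targets=[[0.65, 1.4, 1.2, 0, 0, 0, 1], [0, 0, 2, 0, 0, -0.123, 1], [0, 0, 2, 0, 0, -0.123, 1], [0, 0, 2, 0, 0, -0.123, 1], [0, 0, 2, 0, 0, -0.123, 1], [0, 0, 2, 0, 0, -0.123, 1], [0, 0, 2, 0, 0, -0.123, 1], [0, 0, 1.4, 0, 0, 0, 1], [0, 0, 0, 0, 0, 0, 1], [0, 0, 0, 0, 0, 0, 1]])

```text
time: 2.2
ee_pos: [0.4918, -0.1369, 0.0584]
eef_rot: [[-0.673, 0.74, 0.0], [0.74, 0.673, 0.0], [0.0, 0.0, -1.0]]
wrist_force: [0.2, -1.1, -0.1]
grip_width: 0.0851
grasp_force: 0.0
```

```bash
python3 - <<'E'
from h import *
s=robot.state();print(s['ee_pos'],s['eef_rot'],s['joint_positions'],s['wrist_force'])
im=vision.get_image("wrist");cv2.imwrite("pics/w2.png",im[:,:,::-1])
E
```

```text
[ 0.4918 -0.1369  0.0584] [[-0.6731  0.7395  0.0001]
 [ 0.7395  0.6731  0.0004]
 [ 0.0002  0.0004 -1.    ]] [ 0.2209  0.4558 -0.0876  2.077   0.0665  0.6113  0.8262] [ 0.2128 -1.0534 -0.1027]
```

View pics/w2.png

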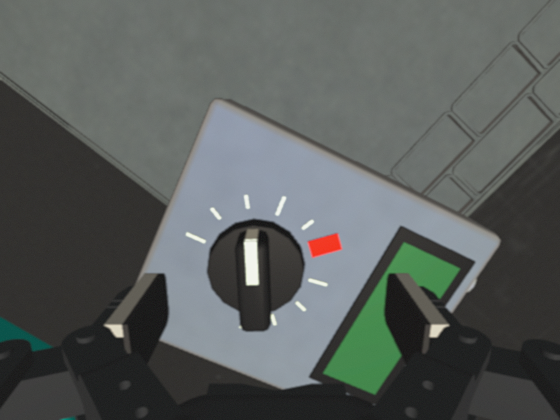

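```bash
python3 - <<'E'
from h import *
P=vision.camera_params("wrist");s=robot.state();R=s['eef_rot'];e=s['ee_pos']
for u,v,z in((253,279,.071),(256,266,.053),(255.5,262,.053)):
    w=ray(P,u,v,z);print(w,R.T@(w-e))
a=ray(P,251.5,230,.071);b=ray(P,253,326,.071);d=a-b;print(np.linalg.norm(d),np.degrees(np.arctan2(d[1],d[0])))
m=ray(P,325,245,.045);c=ray(P,256,265,.053);d=m-c;print(m,np.linalg.norm(d),np.degrees(np.arctan2(d[1],d[0])))
E
```

```text
[ 0.4822 -0.1393  0.071 ] [ 0.005  -0.0087 -0.0122]
[ 0.4842 -0.1412  0.053 ] [ 0.0022 -0.0085  0.0058]
[ 0.4828 -0.1399  0.053 ] [ 0.0041 -0.0087  0.0058]
0.041207330627894785 132.0444170748258
[ 0.5027 -0.1154  0.045 ] 0.03265591596147742 53.59833703161313
```

Emit:
carry_out(targets=[[0.3, -0.7, 0, 0, 0, 0, 1], [0, 0, 0.1, 0, 0, 0, 0.6], [0, 0, 0, 0, 0, 0, 0.4], [0, 0, 0, 0, 0, 0, 0.3], [0, 0, 0, 0, 0, 0, 0.25], [0, 0, 0, 0, 0, 0, 0.2], [0, 0, 0, 0, 0, 0, 0.15], [0, 0, 0, 0, 0, 0, 0.1], [0, 0, 0, 0, 0, 0, 0.0], [0, 0, 0, 0, 0, 0, 0.0]])

```text
time: 3.25
ee_pos: [0.4828, -0.1407, 0.0574]
eef_rot: [[-0.672, 0.74, -0.002], [0.74, 0.672, -0.001], [0.001, -0.002, -1.0]]
wrist_force: [-4.5, -2.0, 6.5]
grip_width: 0.0114
grasp_force: 59.5
```

Emit:
carry_out(targets=[[0, 0, -0.05, 0, 0, 0.13, 0], [0, 0, 0, 0, 0, 0.13, 0], [0, 0, 0, 0, 0, 0.13, 0], [0, 0, 0, 0, 0, 0.13, 0], [0, 0, 0, 0, 0, 0.13, 0], [0, 0, 0, 0, 0, 0.13, 0], [0, 0, 0, 0, 0, 0.13, 0], [0, 0, 0, 0, 0, 0.13, 0], [0, 0, 0, 0, 0, 0.13, 0], [0, 0, 0, 0, 0, 0.11, 0]])

```text
time: 4.25
ee_pos: [0.4855, -0.1405, 0.0576]
eef_rot: [[0.52, 0.854, 0.003], [0.854, -0.52, -0.001], [0.0, 0.004, -1.0]]
wrist_force: [6.0, -2.2, -10.8]
grip_width: 0.0109
grasp_force: 58.4
```

```bash
python3 - <<'E'
from h import *
im=vision.get_image("wrist")
s=robot.state();print(s['ee_pos'],s['eef_rot'],s['joint_positions'],s['wrist_force'])
cv2.imwrite("pics/w3.png",im[:,:,::-1])
E
```

```text
[ 0.4856 -0.1405  0.0576] [[ 0.5244  0.8515  0.0032]
 [ 0.8515 -0.5244 -0.0015]
 [ 0.0004  0.0035 -1.    ]] [-0.0438  0.4591  0.2486  2.1098 -0.1955  0.5904 -0.2093] [ 5.2571 -1.753  -8.6141]
```

View pics/w3.png

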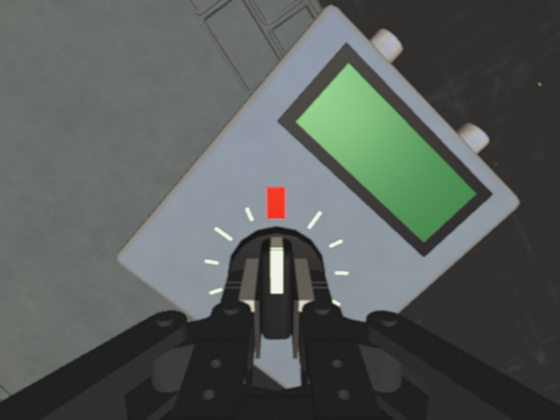

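The pointer (277,270) lies straight under the red mark (276,203), so the dial is set. I'll release, rise, and turn to the jig orientation.

Emit:
carry_out(targets=[[0, 0, 0, 0, 0, 0, 0.5], [0, 0, 0, 0, 0, 0, 1], [0, 0, 0, 0, 0, 0, 1], [0, 0, 0, 0, 0, 0, 1], [0, 0, -3, 0, 0, 0, 1], [0, 0, -2.5, 0, 0, 0.148, 1], [0, 0, -2.5, 0, 0, 0.148, 1], [0, 0, -2.5, 0, 0, 0.148, 1], [0, 0, -2, 0, 0, 0.148, 1], [0, 0, -2, 0, 0, 0.148, 1]])

```text
time: 5.3
ee_pos: [0.4836, -0.14, 0.2039]
eef_rot: [[0.96, 0.279, 0.0], [0.279, -0.96, 0.0], [0.001, -0.0, -1.0]]
wrist_force: [0.1, 0.8, -0.4]
grip_width: 0.0855
grasp_force: 0.0
```

Emit:
carry_out(targets=[[0.8, -2.6, 0, 0, 0, 0, 1], [0.8, -2.6, 0, 0, 0, 0, 1], [0.8, -2.6, 0, 0, 0, 0, 1], [0.8, -2.6, 0, 0, 0, 0, 1], [0.8, -2.6, 0, 0, 0, 0, 1], [0.8, -2.6, 0, 0, 0, 0, 1], [0.8, -2.6, 0, 0, 0, 0, 1], [0.8, -2.6, 0, 0, 0, 0, 1], [0.8, -2.6, 0, 0, 0, 0, 1], [0.8, -2.6, 0, 0, 0, 0, 1]])

```text
time: 6.3
ee_pos: [0.4862, 0.133, 0.2029]
eef_rot: [[0.959, 0.285, -0.0], [0.285, -0.959, 0.0], [0.0, -0.0, -1.0]]
wrist_force: [-0.3, -0.3, -0.0]
grip_width: 0.0853
grasp_force: 0.0
```

Emit:
carry_out(targets=[[0, 0, 0, 0, 0, 0, 1], [0, 0, 0, 0, 0, 0, 1], [0, 0, 0, 0, 0, 0, 1], [0, 0, 0, 0, 0, 0, 1], [0, 0, 0, 0, 0, 0, 1], [0, 0, 0, 0, 0, 0, 1], [0, 0, 0, 0, 0, 0, 1], [0, 0, 0, 0, 0, 0, 1], [0, 0, 0, 0, 0, 0, 1], [0, 0, 0, 0, 0, 0, 1]])

```text
time: 7.3
ee_pos: [0.4865, 0.132, 0.2028]
eef_rot: [[0.959, 0.285, 0.0], [0.285, -0.959, 0.0], [0.0, 0.0, -1.0]]
wrist_force: [0.4, 0.0, -0.6]
grip_width: 0.0855
grasp_force: 0.0
```

```bash
python3 - <<'E'
from h import *
s=robot.state();print(s['ee_pos'],s['eef_rot'],s['joint_positions'],s['wrist_force'])
im=vision.get_image("wrist")
cv2.imwrite("pics/w4r.png",im[:,:,::-1]);cv2.imwrite("pics/w4.png",cv2.resize(im[:,:,::-1],(800,600),interpolation=cv2.INTER_CUBIC))
E
```

```text
[0.4865 0.132  0.2028] [[ 0.9586  0.2848  0.0001]
 [ 0.2848 -0.9586  0.    ]
 [ 0.0001  0.     -1.    ]] [-0.683   0.2319  0.3434  2.007  -0.0975  0.918  -1.5708] [ 0.3754  0.0055 -0.5709]
```

View pics/w4.png

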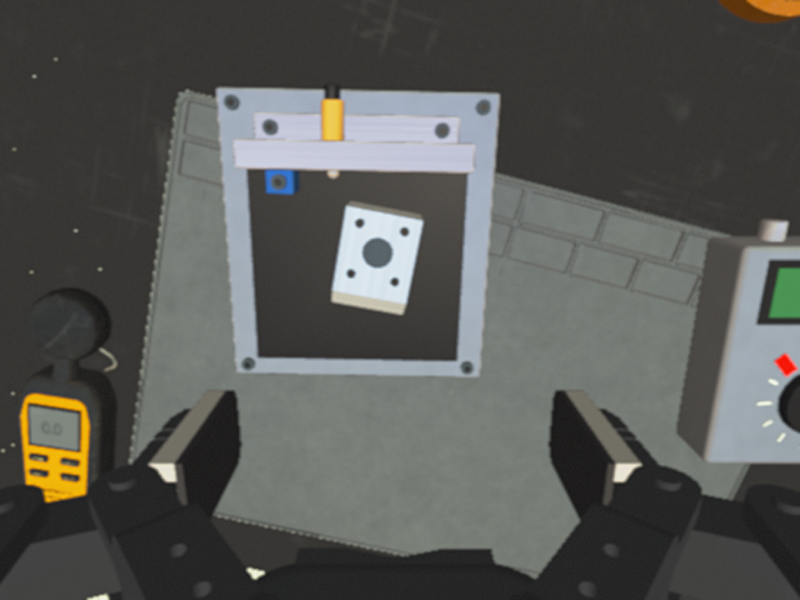

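Picture: jig base corners (217,88), (500,95), (481,376), (238,372). Fence face line is (236,166)–(473,172), stop (281,182), probe tip (333,173), block top about (378,255), slightly askew. The readout mark is visible at right.

```bash
cat > m.py <<'E'
from h import *
import sys
def meas(img,P,box,blue):
    s=.7
    hsv=cv2.cvtColor(img,cv2.COLOR_BGR2HSV)
    # block top: bluish-white
    b=img.astype(int); m=((b.min(2)>165)&(b[...,0]>=b[...,2]-2)).astype(np.uint8)*255
    z=np.zeros_like(m); x0,y0,x1,y1=box; z[y0:y1,x0:x1]=m[y0:y1,x0:x1]
    c=max(cv2.findContours(z,cv2.RETR_EXTERNAL,cv2.CHAIN_APPROX_NONE)[0],key=cv2.contourArea)
    w=np.array([ray(P,u,v,.046)[:2]*1000 for u,v in c[:,0]],np.float32)
    print("block rect mm",cv2.minAreaRect(w)); print("px box",cv2.boundingRect(c))
    return w
E
python3 - <<'E'
from m import *
img=cv2.imread("pics/w4r.png");P=vision.camera_params("wrist");R=robot.state()['eef_rot'];e=robot.state()['ee_pos']
meas(img,P,(225,140,305,225),None)
f=lambda u,v,z:ray(P,u*.7,v*.7,z)
ang=lambda a,b:np.degrees(np.arctan2(*(b-a)[1::-1]))
c=[f(217,88,.01),f(500,95,.01),f(481,376,.01),f(238,372,.01)]
print("base edges",[np.linalg.norm(c[i]-c[(i+1)%4])for i in range(4)],ang(c[3],c[0]),ang(c[2],c[1]),ang(c[1],c[0])-90,ang(c[2],c[3])-90,np.mean(c,0))
A=f(236,166,.04);B=f(473,172,.04);print("fence",A,B,np.linalg.norm(A-B),ang(B,A)-90)
b1=f(296.5,193,.038);print("stop -y corner (face, outer end)",b1,"probe",f(333,174,.030))
t=[f(346,207,.046),f(422,218,.046),f(407,305,.046),f(333,291,.046)]
print("blk",t,[np.linalg.norm(t[i]-t[(i+1)%4])for i in range(4)],ang(t[3],t[0]),ang(t[2],t[1]),ang(t[1],t[0])-90,ang(t[2],t[3])-90)
cv2.imwrite("pics/c4.png",cv2.resize(img[90:230,155:345],None,fx=4,fy=4,interpolation=cv2.INTER_CUBIC))
E
```

```text
block rect mm ((495.55450439453125, 144.99964904785156), (50.77679443359375, 43.91606903076172), 5.518314361572266)
px box (233, 144, 63, 69)
base edges [np.float64(0.16821355111502537), np.float64(0.18193351517827483), np.float64(0.16820488044096657), np.float64(0.18284895241863638)] 15.625312340786662 15.623934126356046 15.200628024965226 15.512436176465641 [0.4928 0.1569 0.01  ]
fence [0.5212 0.2346 0.04  ] [0.556  0.1058 0.04  ] 0.13342923476796528 15.118436776913882
stop -y corner (face, outer end) [0.5161 0.1988 0.038 ] probe [0.5317 0.1822 0.03  ]
blk [array([0.5175, 0.169 , 0.046 ]), array([0.5238, 0.1262, 0.046 ]), array([0.4722, 0.1193, 0.046 ]), array([0.468 , 0.1637, 0.046 ])] [np.float64(0.04333170135397926), np.float64(0.052088782896078004), np.float64(0.044518092359798075), np.float64(0.04981049414832566)] 6.191670671225629 7.525503620917017 8.346529809841869 5.374538073401297
```

Emit:
carry_out(targets=[[0.8, -1.25, 0, 0, 0, 0, 1], [0, 0, 2.5, 0, 0, 0.095, 1], [0, 0, 2.5, 0, 0, 0.095, 1], [0, 0, 2.5, 0, 0, 0, 1], [0, 0, 2.5, 0, 0, 0, 1], [0, 0, 2.5, 0, 0, 0, 1], [0, 0, 2.5, 0, 0, 0, 1], [0, 0, 2, 0, 0, 0, 1], [0, 0, 0.2, 0, 0, 0, 1], [0, 0, 0, 0, 0, 0, 1]])

```text
time: 8.35
ee_pos: [0.4907, 0.147, 0.0306]
eef_rot: [[0.995, 0.099, -0.001], [0.099, -0.995, -0.0], [-0.001, 0.0, -1.0]]
wrist_force: [0.1, -0.5, 0.0]
grip_width: 0.0858
grasp_force: 0.0
```

Emit:
carry_out(targets=[[0, 0, 0.5, 0, 0, 0, 1], [0, 0, 0.5, 0, 0, 0, 0.8], [0, 0, 0, 0, 0, 0, 0.7], [0, 0, 0, 0, 0, 0, 0.6], [0, 0, 0, 0, 0, 0, 0.5], [0, 0, 0, 0, 0, 0, 0.4], [0, 0, 0, 0, 0, 0, 0.3], [0, 0, 0, 0, 0, 0, 0.2], [0, 0, 0, 0, 0, 0, 0.2], [0, 0, 0, 0, 0, 0, 0.2]])

```text
time: 9.35
ee_pos: [0.491, 0.1464, 0.0214]
eef_rot: [[0.995, 0.098, 0.001], [0.098, -0.995, 0.0], [0.001, -0.0, -1.0]]
wrist_force: [-1.7, -0.5, 5.6]
grip_width: 0.0431
grasp_force: 61.3
```

Emit:
carry_out(targets=[[0, 0, 0, 0, 0, -0.057, 0.2], [0, 0, 0, 0, 0, -0.057, 0.2], [0, 0, 0, 0, 0, -0.057, 0.2], [0.3, -0.4, 0, 0, 0, 0, 0.2], [0.3, -0.4, 0, 0, 0, 0, 0.2], [0.3, -0.4, 0, 0, 0, 0, 0.2], [0.3, -0.4, 0, 0, 0, 0, 0.2], [0.3, -0.3, 0, 0, 0, 0, 0.2], [0, 0, 0, 0, 0, 0, 0.2], [0, 0, 0, 0, 0, 0, 0.2]])

```text
time: 10.35
ee_pos: [0.5008, 0.1694, 0.0214]
eef_rot: [[0.964, 0.266, 0.002], [0.266, -0.964, 0.001], [0.002, -0.001, -1.0]]
wrist_force: [0.9, 1.3, 5.2]
grip_width: 0.0429
grasp_force: 61.3
```

Emit:
carry_out(targets=[[0.1, 0, 0, 0, 0, 0, 0.2], [0.1, 0, 0, 0, 0, 0, 0.2], [0.1, 0, 0, 0, 0, 0, 0.2], [0.1, 0, 0, 0, 0, 0, 0.2], [0.1, 0, 0, 0, 0, 0, 0.2], [0, -0.05, 0, 0, 0, 0, 0.2], [0, -0.05, 0, 0, 0, 0, 0.2], [0, -0.05, 0, 0, 0, 0, 0.2], [0, 0, 0, 0, 0, 0, 0.2], [0, 0, 0, 0, 0, 0, 0.2]])

```text
time: 11.35
ee_pos: [0.5048, 0.1705, 0.0214]
eef_rot: [[0.964, 0.265, 0.001], [0.265, -0.964, -0.0], [0.0, 0.001, -1.0]]
wrist_force: [-1.7, -2.4, 8.2]
grip_width: 0.0431
grasp_force: 61.7
```

Emit:
carry_out(targets=[[0, -0.05, 0, 0, 0, 0, 0.2], [0, -0.05, 0, 0, 0, 0, 0.2], [0, -0.05, 0, 0, 0, 0, 0.2], [0, -0.05, 0, 0, 0, 0, 0.2], [0, 0, 0, 0, 0, 0, 0.2], [0, 0, 0, 0, 0, 0, 0.2], [0, 0, 0, 0, 0, 0, 0.2], [0, 0, 0, 0, 0, 0, 0.2], [0, 0, 0, 0, 0, 0, 0.2], [0, 0, 0, 0, 0, 0, 0.2]])

```text
time: 12.35
ee_pos: [0.5045, 0.1724, 0.0214]
eef_rot: [[0.964, 0.265, 0.001], [0.265, -0.964, -0.0], [0.001, 0.001, -1.0]]
wrist_force: [-0.6, -2.5, 7.5]
grip_width: 0.0429
grasp_force: 61.6
```

Emit:
carry_out(targets=[[0, -0.05, 0, 0, 0, 0, 0.2], [0, -0.05, 0, 0, 0, 0, 0.2], [0, -0.05, 0, 0, 0, 0, 0.2], [0, 0, 0, 0, 0, 0, 0.2], [0.05, 0, 0, 0, 0, 0, 0.2], [0.05, 0, 0, 0, 0, 0, 0.2], [0.05, 0, 0, 0, 0, 0, 0.2], [0.05, 0, 0, 0, 0, 0, 0.2], [0, 0, 0, 0, 0, 0, 0.2], [0, 0, 0, 0, 0, 0, 0.2]])

```text
time: 13.35
ee_pos: [0.505, 0.1745, 0.0214]
eef_rot: [[0.964, 0.265, -0.001], [0.265, -0.964, -0.0], [-0.001, 0.0, -1.0]]
wrist_force: [-2.6, -2.3, 11.2]
grip_width: 0.0432
grasp_force: 62.0
```

```bash
cat > st.py <<'E'
from h import *
s=robot.state();R=s['eef_rot'];J=np.array([[.964,-.2656,0],[.2656,.964,0],[0,0,1]])
print("t",s['time'],"jig pos",J.T@s['ee_pos'],"F jig",J.T@s['wrist_force'],"T jig",J.T@s['wrist_torque'],"yaw",np.degrees(np.arctan2(R[1,0],R[0,0])))
E
python3 st.py
```

```text
t 13.35 jig pos [0.5332 0.0341 0.0214] F jig [-3.1078 -1.5748 11.2108] T jig [-0.3193  0.7107 -0.0254] yaw 15.39196377797765
```

Emit:
carry_out(targets=[[0, -0.05, 0, 0, 0, 0, 0.2], [0, -0.05, 0, 0, 0, 0, 0.2], [0, -0.05, 0, 0, 0, 0, 0.2], [0, 0, 0, 0, 0, 0, 0.2], [0.05, 0, 0, 0, 0, 0, 0.2], [0.05, 0, 0, 0, 0, 0, 0.2], [0.05, 0, 0, 0, 0, 0, 0.2], [0, 0, 0, 0, 0, 0, 0.2], [0, 0, 0, 0, 0, 0, 0.2], [0, 0, 0, 0, 0, 0, 0.2]])

```text
time: 14.35
ee_pos: [0.5056, 0.1759, 0.0214]
eef_rot: [[0.964, 0.265, -0.002], [0.265, -0.964, -0.001], [-0.002, 0.0, -1.0]]
wrist_force: [-3.9, -2.7, 12.7]
grip_width: 0.0431
grasp_force: 62.2
```

```bash
python3 st.py
```

```text
t 14.35 jig pos [0.5341 0.0353 0.0214] F jig [-4.5237 -1.5852 12.7394] T jig [-0.3948  0.9688  0.0042] yaw 15.372430448359022
```

Emit:
carry_out(targets=[[0, -0.05, -0.02, 0, 0, 0, 0.2], [0, -0.05, 0, 0, 0, 0, 0.2], [0, -0.05, 0, 0, 0, 0, 0.2], [0, 0, 0, 0, 0, 0, 0.2], [0.05, 0, 0, 0, 0, 0, 0.2], [0.05, 0, 0, 0, 0, 0, 0.2], [0.05, 0, 0, 0, 0, 0, 0.2], [0, 0, 0, 0, 0, 0, 0.2], [0, 0, 0, 0, 0, 0, 0.2], [0, 0, 0, 0, 0, 0, 0.2]])

```text
time: 15.35
ee_pos: [0.5056, 0.176, 0.0214]
eef_rot: [[0.965, 0.264, -0.004], [0.264, -0.965, -0.003], [-0.005, 0.002, -1.0]]
wrist_force: [-7.0, -8.4, 16.3]
grip_width: 0.0431
grasp_force: 62.7
```

```bash
python3 st.py
```

```text
t 15.35 jig pos [0.5341 0.0353 0.0214] F jig [-8.9943 -6.2178 16.3088] T jig [-0.9443  1.6128  0.0219] yaw 15.307273733428232
```

Emit:
carry_out(targets=[[0, 0.05, -0.05, 0, 0.004, 0, 0.2], [0.02, 0, 0, 0.002, 0, 0, 0.2], [0, 0, 0, 0, 0, 0, 0.2], [0, 0, 0, 0, 0, 0, 0.2], [0, 0, 0, 0, 0, 0, 0.2], [0, 0, 0, 0, 0, 0, 0.2], [0, 0, 0, 0, 0, 0, 0.2], [0, 0, 0, 0, 0, 0, 0.2], [0, 0, 0, 0, 0, 0, 0.2], [0, 0, 0, 0, 0, 0, 0.2]])

```text
time: 16.35
ee_pos: [0.5057, 0.176, 0.0214]
eef_rot: [[0.964, 0.265, -0.001], [0.265, -0.964, 0.0], [-0.001, -0.0, -1.0]]
wrist_force: [-5.1, -5.8, 10.0]
grip_width: 0.043
grasp_force: 62.0
```

```bash
python3 st.py; python3 - <<'E'
from h import *
s=robot.state();print(s['eef_rot'])
im=vision.get_image("wrist")[:,:,::-1]; sd=vision.get_image("scene")[:,:,::-1]
a=cv2.resize(im,(800,600),interpolation=cv2.INTER_CUBIC); cv2.imwrite("pics/w5.png",a)
E
```

```text
t 16.35 jig pos [0.5342 0.0353 0.0214] F jig [-6.4393 -4.2558 10.0111] T jig [-0.9262  1.4063 -0.0037] yaw 15.343930848455631
[[ 0.9644  0.2646 -0.0011]
 [ 0.2646 -0.9644  0.0001]
 [-0.0011 -0.0004 -1.    ]]
```

View pics/w5.png

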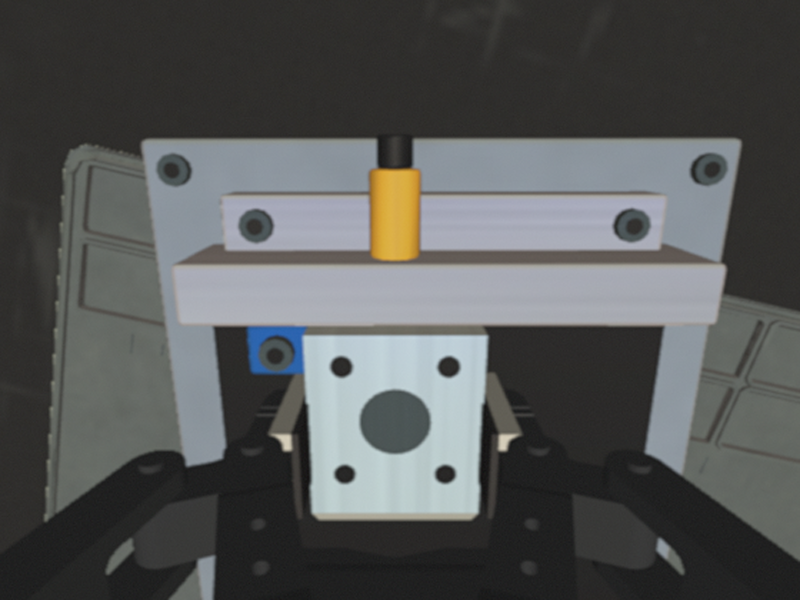

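The block sits against the fence (row 325) and the blue stop (302,350), squarely. Fx is 6.4 N, so I'll raise it to about 10–11.

Emit:
carry_out(targets=[[0.05, 0, -0.01, 0, 0, 0, 0.2], [0.05, 0, -0.01, 0, 0, 0, 0.2], [0.05, 0, 0, 0, 0.002, 0, 0.2], [0, 0, 0, 0, 0, 0, 0.2], [0, 0, 0, 0, 0, 0, 0.2], [0, 0, 0, 0, 0, 0, 0.2], [0, 0, 0, 0, 0, 0, 0.2], [0, 0, 0, 0, 0, 0, 0.2], [0, 0, 0, 0, 0, 0, 0.2], [0, 0, 0, 0, 0, 0, 0.2]])

```text
time: 17.45
ee_pos: [0.5057, 0.1759, 0.0214]
eef_rot: [[0.964, 0.265, -0.002], [0.265, -0.964, -0.0], [-0.002, -0.0, -1.0]]
wrist_force: [-10.3, -6.3, 13.3]
grip_width: 0.0431
grasp_force: 62.3
```

```bash
python3 st.py
```

```text
t 17.45 jig pos [0.5342 0.0353 0.0214] F jig [-11.5859  -3.3162  13.3215] T jig [-0.968   2.1483  0.0015] yaw 15.35353762760776
```

Emit:
carry_out(targets=[[-0.03, 0, -0.03, 0, 0, 0, 0.2], [0, 0, 0, 0, 0, 0, 0.2], [0, 0, 0, 0, 0, 0, 0.2], [0, 0, 0, 0, 0, 0, 0.2], [0, 0, 0, 0, 0, 0, 0.2], [0, 0, 0, 0, 0, 0, 0.2], [0, 0, 0, 0, 0, 0, 0.2], [0, 0, 0, 0, 0, 0, 0.2], [0, 0, 0, 0, 0, 0, 0.2], [0, 0, 0, 0, 0, 0, 0.2]])

```text
time: 18.45
ee_pos: [0.5057, 0.1759, 0.0214]
eef_rot: [[0.964, 0.265, -0.001], [0.265, -0.964, -0.0], [-0.001, -0.0, -1.0]]
wrist_force: [-7.0, -5.3, 8.5]
grip_width: 0.043
grasp_force: 61.7
```

```bash
python3 st.py
```

```text
t 18.45 jig pos [0.5342 0.0353 0.0214] F jig [-8.1489 -3.2588  8.5481] T jig [-0.947   1.6899 -0.0021] yaw 15.349240463162522
```

Emit:
carry_out(targets=[[0.04, 0, 0.005, 0, 0, 0, 0.2], [0, 0, 0, 0, 0, 0, 0.2], [0, 0, 0, 0, 0, 0, 0.2], [0, 0, 0, 0, 0, 0, 0.2], [0, 0, 0, 0, 0, 0, 0.2], [0, 0, 0, 0, 0, 0, 0.2], [0, 0, 0, 0, 0, 0, 0.2], [0, 0, 0, 0, 0, 0, 0.2], [0, 0, 0, 0, 0, 0, 0.2], [0, 0, 0, 0, 0, 0, 0.2]])

```text
time: 19.45
ee_pos: [0.5057, 0.1759, 0.0214]
eef_rot: [[0.964, 0.265, -0.002], [0.265, -0.964, -0.0], [-0.002, -0.0, -1.0]]
wrist_force: [-8.6, -5.3, 11.1]
grip_width: 0.0429
grasp_force: 62.0
```

```bash
python3 st.py; python3 - <<'E'
from h import *
vision.get_image("wrist"); exec(open("st.py").read())
E
```

```text
t 19.45 jig pos [0.5342 0.0353 0.0214] F jig [-9.6592 -2.8528 11.0707] T jig [-0.8925  1.9841 -0.0166] yaw 15.34920176817213
t 19.5 jig pos [0.5342 0.0353 0.0214] F jig [-9.9653 -4.1141 10.8924] T jig [-0.8732  2.0087 -0.0066] yaw 15.351845602090437
```

About 10 N into the fence, 11 N down, and it holds steady. I'm handing it in.

```bash
python3 -c "
from workcell import robot
print(robot.job_done())"
```

```text
the job is handed in; nothing more can be done
None
```

The dial was turned to the red mark and released, and the block is home against the fence and stop, still gripped and pressed with about 10 N into the fence and 11 N down on the bed; the job is handed in, but no verdict came back.

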